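# Change the moisture tin on the balance, behind the sample jars

## Robot

A 6-joint arm with a two-finger parallel gripper is mounted at the origin on a cart in front of the work surface, level with it; the furniture and walls round the work are solid. World frame = base frame: x ahead of the robot, y to its left, z up, the work surface at z = 0. Lengths are in m, angles in rad, forces in N, time in s.
With the tool pointing down it reaches from about 0.375 to 0.9 m from the base axis. Payload 3.1 kg.
Tool frame: the origin (TCP) lies between the finger pads; the fingertips stand 22 mm ahead of it and the grasp point (between the pads) lies 3 mm ahead of it; z points along the fingers, y is the direction in which the jaws open and shut (so a half turn about z gives the same grasp; the last joint's range is limited). The gripper opens to 85 mm and grips with 20 to 120 N. Pads are 22 mm wide; open, the fingers measure 114 mm over their backs; the gripper's body (76 mm by 85 mm) begins 54 mm behind the grasp point. The pads swing forward as they close: fully open they stand 13 mm farther back than shut.
Start: joints at [0.996, 0.527, 1.433, -0, 1.181, -0.178], TCP at [0.242, 0.576, 0.228] pointing down, gripper open.
Joint ranges: [-3.08, 3.08], [-0.75, 2.2], [0.22, 2.44], [-1.43, 4.57], [0, 2.65], [-2.85, 2.85]. Speed limits (rad/s): [2.79, 2.79, 3.14, 3.14, 3.14, 3.14].

## Interface

Orientations are given as a unit quaternion [x, y, z, w].
In Python, from station import status, snapshot, manip gives the robot as it stands.
- The arm moves only by the tool move_arm, never from a script. Its argument "plan" is a list that holds one entry, the list of rows, each a list of 7 numbers: the turn, a rotation vector about the tool's x, y, z scaled (see below), then the shift along the tool's x, y, z scaled (see below), then the closure, from 0 (fully open) to 1 (shut). A call has exactly 8 rows; each row is the pose to reach, as a shift and turn from the pose commanded when the call began, along the tool's axes at that moment; what a row does not reach only later rows make up. The controller multiplies each number of a shift by 100 mm and each number of a turn by pi/4 rad. A row lasts 1/8 s, in which the tool goes at most 62.5 mm and 10.7 degrees, less where a joint would pass 70% of its speed; a pose out of reach is approached as far as the arm can. A call with a number of a shift or a turn outside -1 to 1 is refused whole. A call with a gripper value outside its range is refused whole. The fingers move at their own pace and stop on an object; "force" is the grip in N (left out, the last holds). Time passes only in rows, so rows that repeat a pose let the fingers close, or fill a call up. It gives the time, the measured TCP pose, the force and the opening at its end, in the units of the state.
- status.sense(): the state, without advancing time (a new reading comes with each control period).
- snapshot(name): name is "scene" or "top"; returns a dict with "img" (400x640x3 uint8, red, green, blue), "depth" (400x640 float32, m along the optical axis (not along the pixel's ray), 0 where there is no reading), "mtx" (3x3 intrinsics, pixels), "T" (4x4, takes a point from camera to world coordinates). Camera axes: x right, y up, looking along -z (the intrinsics and any distortion apply to the point x, -y, -z); pixel columns grow to the right and rows downward; lengths in m; the calibration is good to about 2 mm. A picture is of the moment at which its call begins.
- manip.sign_off(): hands the job in, once; it reports no verdict.
The state is a dict: "t": time; "q": joint angles; "qd": joint speeds; "tau": joint torques, N m; "tcp_pos": TCP position; "tool_rot": TCP orientation; "force": force on the tool from outside, world axes, zero at the start; "ft_torque": the same for the moment, N m; "finger_gap": opening from 0.0 (shut) to 1.0 (fully open).
Only numpy, scipy, OpenCV 4.12 (cv2) and the standard library are available. Lean on these libraries where they do the work, as an engineer would, in place of code of your own. Each camera call takes 0.05 s, during which the arm holds its last target. There are 200 camera calls.

## Task

The large moisture tin on the balance has been weighed and the small one is next; each tin lives in the rear bay of its own rack, behind its sample's jar. First stand both jars upright on the steel tray; then put the large tin back in the empty bay at the rear of the wide rack, and after that set the small tin on the middle of the balance pan. Finally put each jar back upright in the front bay of the rack it came from, and leave the timer and the largest calibration weight where they are.

Things in the scene. Friction and masses are not known exactly. Their poses are not given: they have to be found in the camera images.
- jar_big: the larger plastic sample jar with a screw lid: a cylinder 68 mm in diameter, 109 mm tall, 110 to 225 g. Origin at the centre of its underside, z axis up. It starts in the front bay of rack_big
- jar_small: the smaller plastic sample jar with a screw lid: a cylinder 60 mm in diameter, 84 mm tall, 110 to 225 g. Origin at the centre of its underside, z axis up. It starts in the front bay of rack_small
- tin_big: the larger lidded aluminium moisture tin: a cylinder 62 mm in diameter (lid edge 64), 30 mm tall, 70 to 120 g. Origin at the centre of its underside, z axis up. It starts on the balance pan
- tin_small: the smaller lidded aluminium moisture tin: a cylinder 48 mm in diameter (lid edge 50), 34 mm tall, about 60 g. Origin at the centre of its underside, z axis up. It starts in the rear bay of rack_small
- rack_big: the wider of two aluminium racks, fixed, 187 x 90 mm; left or right of the other. Origin on the table under its centre, x from its front (card holder) to its rear, z up. Floor 13 mm up; sides along x 84 mm apart inside, 3 thick, tops 47 mm up; end lips 24 mm up. A rib (21 mm up) at x -6.5 to -3.5 mm parts the front bay (large jar; 84 mm long, centre x -48.5) from the rear bay (large tin; 94 long, centre x +43.5)
- rack_small: the narrower rack of the same make, fixed, 163 x 80 mm. Origin on the table under its centre, x from its front (card holder) to its rear, z up. Floor 13 mm up; sides along x 74 mm apart inside, 3 thick, tops 47 mm up; end lips 24 mm up. A rib (21 mm up) at x -4.5 to -1.5 mm parts the front bay (small jar; 74 mm long, centre x -41.5) from the rear bay (small tin; 80 long, centre x +38.5)
- tray: a shallow stainless steel tray, fixed, beyond the racks: 98 mm along its x and 206 mm along its y, floor 3 mm above the table, rim 12 mm above the table. Origin on the table under its centre, z up. There is room for both jars side by side, about 48 mm either side of its centre along y
- pan_center (a point): the centre of the top of the balance's round steel pan, 158 mm in diameter, 80 mm above the table, z up; the balance is fixed and the pan does not sink or turn
- weight_200: the largest of three small metal calibration weights on the near right of the table, 35 mm in diameter, 46 mm tall, with a knob; a bystander, leave it where it is. Origin at the centre of its underside
- timer: a small countdown timer lying flat, 40 x 62 x 17 mm, on the far side of the balance; a bystander, leave it where it is. Origin at the centre of its underside
Mind the look-alikes: they are no part of the job. Leave any green look-alike of the jar_small alone.

How it is judged:
By the outcome, as a careful person would: the job done as asked, in the order asked, and still so for the second after the job is handed in, with the robot touching nothing.
It also fails if it takes over 128 s, if anything falls off the work surface, if the arm or the gripper's body presses on something with over 40 N, if the wrist force passes 120 N, or if a joint passes its speed limit or range.

## Working session

There is one attempt and no reset: what is moved stays moved. The work goes in short steps, Python scripts to look and compute and a tool call to move; the robot and the scene stay as the last step left them, time stands still between calls to the robot, and variables do not carry over. Pictures are saved under pics/ and viewed, on a budget of 14 in all, crops included, one or two more only if the job needs it, and the job is handed in when it is done.

Besides the shell and the picture viewer there is one more tool, called after ">>>" in YAML: its name, and indented under it one key for each argument. move_arm: Moves the arm, as the interface text tells. Its arguments: {"type":"object","properties":{"plan":{"type":"array"},"force":{"type":"number"}},"required":["plan"]}

```bash
ls; mkdir -p pics
python3 - <<'E'
from station import status, snapshot
import cv2, numpy as np
print(status.sense())
for n in("scene","top"):
    s=snapshot(n); np.savez(f"{n}0.npz",**s); cv2.imwrite(f"pics/{n}0.png",s["img"][:,:,::-1]); print(s["mtx"],s["T"])
E
```

```text
pics
{'t': 0.0, 'q': array([ 9.95517395e-01,  5.28439156e-01,  1.43390770e+00, -1.28434191e-05,
        1.18138342e+00, -1.78515504e-01]), 'qd': array([-0.00036135,  0.00133162,  0.00180181,  0.00127877, -0.00082118,
       -0.00019605]), 'tau': array([-2.74853874e-04, -4.42350805e+01, -1.78021199e+01, -1.20404975e-04,
        8.37752013e-03,  7.84984366e-06]), 'tcp_pos': array([0.24110869, 0.57583965, 0.2270485 ]), 'tool_rot': array([ 1.97080534e-01,  9.80386720e-01, -9.95977174e-04, -3.87840492e-04]), 'force': array([0.22707367, 0.09573026, 1.08488702]), 'ft_torque': array([ 0.03538089, -0.04905604, -0.01716765]), 'finger_gap': 0.9975634567509196}
[[449.66473391   0.         312.52116474]
 [  0.         449.66473391 196.45651609]
 [  0.           0.           1.        ]] [[-0.51418508  0.64990762 -0.55967293  0.00171193]
 [-0.85764806 -0.39517573  0.32905311  0.17631818]
 [-0.00731503  0.6491966   0.76058547  0.74639695]
 [ 0.          0.          0.          1.        ]]
[[400.07376124   0.         321.00969945]
 [  0.         400.07376124 196.42526197]
 [  0.           0.           1.        ]] [[-0.0179768   0.99156586 -0.12835098  0.3625574 ]
 [-0.99977692 -0.01925059 -0.00869052 -0.10998676]
 [-0.01108805  0.12816612  0.99169073  1.00942634]
 [ 0.          0.          0.          1.        ]]
```

View pics/scene0.png

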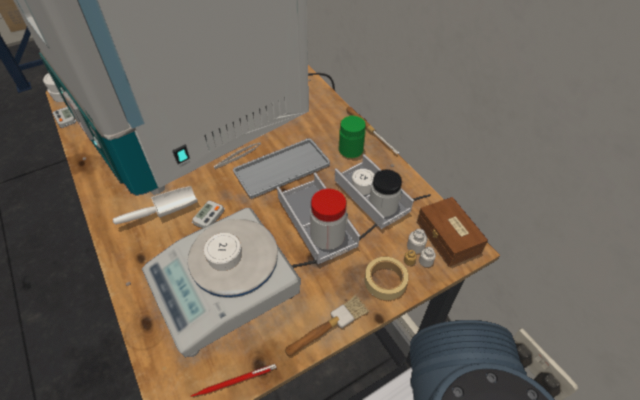

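View pics/top0.png

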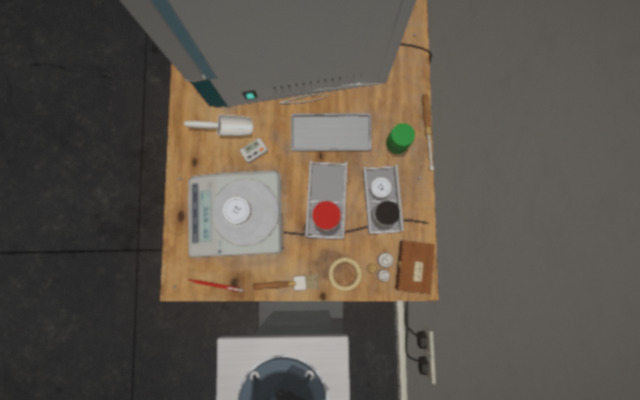

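The scene view shows red-lid jar_big (328,205), black-lid jar_small (386,182), tin_small (362,180), tin_big on the pan (222,247), the tray (282,167), the timer (209,213), and weights around (418,238). Candidates for jar_small are the black-lid jar in the narrow rack at (386,182) and the green canister at (351,136). I choose the black-lid one because it sits in the rack's front bay. For the tins, the one on the pan is big and the one in the narrow rack is small. The oven stands behind the tray, so I need its clearance.

```bash
cat > h.py <<'E'
import numpy as np, cv2
from scipy.spatial.transform import Rotation as R
def rays(s,uv):
    uv=np.atleast_2d(uv).astype(float); K=s["mtx"]
    d=np.c_[(uv[:,0]-K[0,2])/K[0,0],-(uv[:,1]-K[1,2])/K[1,1],-np.ones(len(uv))]
    return d
def plane(s,uv,z):
    T=s["T"]; d=rays(s,uv)@T[:3,:3].T; o=T[:3,3]
    return o+d*((z-o[2])/d[:,2])[:,None]
def cloud(s):
    v,u=np.mgrid[0:400,0:640]; d=rays(s,np.c_[u.ravel(),v.ravel()])*s["depth"].ravel()[:,None]
    P=d@s["T"][:3,:3].T+s["T"][:3,3]; P[s["depth"].ravel()==0]=np.nan
    return P.reshape(400,640,3)
def circ(P):
    P=P[:,:2]; c,r=cv2.minEnclosingCircle(P.astype(np.float32)*1000); return np.array(c)/1000,r/1000
def rect(P):
    (c,wh,a)=cv2.minAreaRect(P[:,:2].astype(np.float32)*1000); return np.round(c,1),np.round(wh,1),round(a,2)
E
python3 - <<'E'
from h import *
cl={}
for n in("scene","top"):
    s=dict(np.load(n+"0.npz")); P=cl[n]=cloud(s); x,y,z=P[...,0],P[...,1],P[...,2]
    print(n,"table z",np.nanmedian(z[(abs(z)<.02)]))
    def comp(lo,hi,x0,x1,y0,y1,name):
        m=((z>lo)&(z<hi)&(x>x0)&(x<x1)&(y>y0)&(y<y1)).astype(np.uint8)
        k,l,st,_=cv2.connectedComponentsWithStats(m)
        for i in range(1,k):
            if st[i,4]>60: q=P[l==i]; print(" ",name,st[i,4],"circ",np.round(circ(q),4) if 0 else [np.round(v,4) for v in circ(q)],"med",np.round(np.median(q,0),4),"rect",rect(q))
    comp(.1,.14,.3,.6,-.5,.3,"jars/tinbig")
    comp(.085,.1,.3,.7,-.5,-.2,"small jar/green")
    comp(.04,.05,.3,.6,-.5,-.02,"racktops+tin")
    comp(.072,.088,.2,.7,0,.4,"pan")
    comp(.015,.15,.5,.66,-.02,.2,"timer")
    if n=="top": comp(.006,.02,.5,.72,-.3,0,"tray")
# height map from both
H=np.zeros((400,450),np.float32) # x .2-1.0, y .4..-.5, 2mm
for P in cl.values():
    q=P.reshape(-1,3); q=q[~np.isnan(q).any(1)]
    r=((1.0-q[:,0])/.002).astype(int); c=((.4-q[:,1])/.002).astype(int)
    k=(r>=0)&(r<400)&(c>=0)&(c<450)
    np.maximum.at(H,(r[k],c[k]),q[k,2])
np.save("H.npy",H)
big=H>.2; 
for c in range(0,450,25): 
    rr=np.where(big[:,c])[0]; print(round(.4-c*.002,2), round(1.0-rr.max()*.002,3) if len(rr) else None, end="; ")
vis=cv2.applyColorMap((np.clip(H/.16,0,1)*255).astype(np.uint8),cv2.COLORMAP_TURBO)
cv2.imwrite("pics/H.png",cv2.resize(vis,(675,600),interpolation=0))
s=dict(np.load("scene0.npz"));cv2.imwrite("pics/crop.png",cv2.resize(s["img"][100:290,150:450,::-1],None,fx=2.6,fy=2.6,interpolation=2))
E
```

```text
scene table z -0.00028511041553958005
  jars/tinbig 1835 circ [array([ 0.45  , -0.4063]), np.float64(0.1499)] med [ 0.4306 -0.4055  0.1206] rect (array([ 450. , -405.5]), array([299.8,   6.4]), 0.04)
  jars/tinbig 976 circ [array([ 0.4374, -0.113 ]), np.float64(0.0337)] med [ 0.4309 -0.1085  0.1212] rect (array([ 436.5, -111.8]), array([64.6, 63.3]), 8.58)
  jars/tinbig 1012 circ [array([0.4529, 0.0911]), np.float64(0.0325)] med [0.4504 0.0921 0.1091] rect (array([452.7,  91.2]), array([63.5, 63.3]), 52.17)
  small jar/green 797 circ [array([ 0.4996, -0.4055]), np.float64(0.1995)] med [ 0.4628 -0.4056  0.0926] rect (array([ 499.6, -405.4]), array([  6.3, 399.1]), 89.97)
  small jar/green 579 circ [array([ 0.4419, -0.2517]), np.float64(0.0293)] med [ 0.4383 -0.2494  0.0965] rect (array([ 441.2, -252. ]), array([55.3, 57. ]), 57.73)
  racktops+tin 384 circ [array([ 0.4499, -0.4057]), np.float64(0.1499)] med [ 0.4315 -0.4056  0.0449] rect (array([ 449.9, -405.4]), array([  6. , 299.8]), 89.97)
  racktops+tin 71 circ [array([ 0.5351, -0.2861]), np.float64(0.0299)] med [ 0.5359 -0.2863  0
[... 4304 characters left out ...]
.1]), array([ 52.5, 205.5]), 0.11)
  tray 561 circ [array([ 0.6608, -0.1292]), np.float64(0.1111)] med [ 0.6661 -0.139   0.0124] rect (array([ 659.1, -131.3]), array([208.9,  99.4]), 89.56)
  tray 954 circ [array([ 0.5353, -0.1197]), np.float64(0.0558)] med [ 0.536  -0.1176  0.0144] rect (array([ 535.2, -119. ]), array([84.4, 75.6]), 86.31)
  tray 384 circ [array([ 0.529 , -0.2539]), np.float64(0.0448)] med [ 0.542  -0.2542  0.0146] rect (array([ 529.4, -252.6]), array([60.2, 69.8]), 2.54)
0.4 None; 0.35 None; 0.3 None; 0.25 None; 0.2 0.782; 0.15 0.726; 0.1 0.73; 0.05 0.738; 0.0 0.744; -0.05 0.75; -0.1 0.758; -0.15 0.764; -0.2 0.77; -0.25 0.774; -0.3 None; -0.35 None; -0.4 0.296; -0.45 None;
```

View pics/H.png

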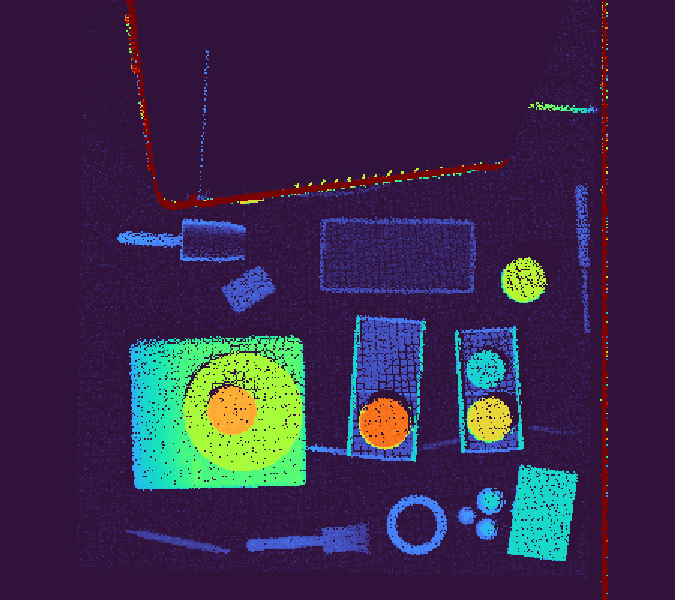

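View pics/crop.png

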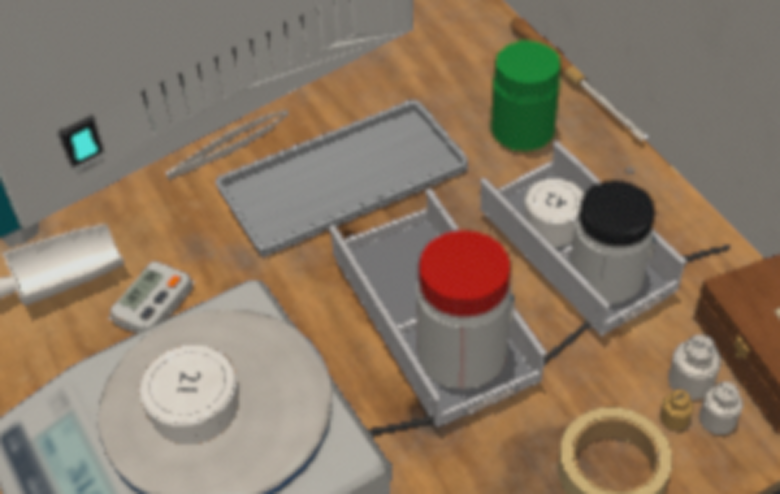

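I now have positions that fit the given sizes. The plan is to keep the jaws along world x, so tool x is world +y, tool y is world +x and tool z is down.

- **jar_big:** (.4365,-.1125)
- **jar_small:** (.441,-.253)
- **tin_big:** (.453,.090)
- **pan:** (.451,.077)
- **tin_small:** (.508,-.248)
- **tray:** (.659,-.131), with the oven face at x≈.755
- **rack_big rear bay:** (.526,-.117)

The height map shows these in their places, and a wall at y=-.406. The crop confirms the black-lid jar in the narrow rack, with the green look-alike standing free. Moving now.

>>> move_arm:
  plan:
    - [[0,0,1,-0.74,-0.99,0,0],[0,0,1,-0.74,-0.99,0,0],[0,0,1,-0.74,-0.99,0,0],[0,0,1,-0.74,-0.99,0,0],[0,0,1,-0.74,-0.99,0,0],[0,0,1,-0.74,-0.99,0,0],[0,0,1,-0.74,-0.99,0,0],[0,0,1,-0.74,-0.99,0,0]]
  force: 40

```text
t: 1.1
tcp_pos: [0.2714, 0.4566, 0.2279]
tool_rot: [0.557, 0.831, -0.0, -0.0]
force: [-0.1, 0.5, -0.4]
finger_gap: 1.0
```

>>> move_arm:
  plan:
    - [[0,0,0.495,-1,0,0,0],[0,0,0.495,-1,0,0,0],[0,0,0.495,-1,0,0,0],[0,0,0.495,-1,0,0,0],[0,0,0.495,-1,0,0,0],[0,0,0.495,-1,0,0,0],[0,0,0.495,-1,0,0,0],[0,0,0.495,-1,0,0,0]]

```text
t: 2.1
tcp_pos: [0.3092, 0.3642, 0.228]
tool_rot: [0.707, 0.707, -0.0, -0.0]
force: [-0.2, -0.3, 0.4]
finger_gap: 0.997
```

>>> move_arm:
  plan:
    - [[0,0,0,-0.95,0.255,0,0],[0,0,0,-0.95,0.255,0,0],[0,0,0,-0.95,0.255,0,0],[0,0,0,-0.95,0.255,0,0],[0,0,0,-0.95,0.255,0,0],[0,0,0,-0.95,0.255,0,0],[0,0,0,-0.95,0.255,0,0],[0,0,0,-0.95,0.255,0,0]]

```text
t: 3.1
tcp_pos: [0.3347, 0.2692, 0.228]
tool_rot: [0.707, 0.707, -0.0, -0.0]
force: [-0.7, -0.5, 0.3]
finger_gap: 1.003
```

>>> move_arm:
  plan:
    - [[0,0,0,-0.95,0.255,0,0],[0,0,0,-0.95,0.255,0,0],[0,0,0,-0.95,0.255,0,0],[0,0,0,-0.95,0.255,0,0],[0,0,0,-0.95,0.255,0,0],[0,0,0,-0.95,0.255,0,0],[0,0,0,-0.95,0.255,0,0],[0,0,0,-0.95,0.255,0,0]]

```text
t: 4.1
tcp_pos: [0.3602, 0.1742, 0.228]
tool_rot: [0.707, 0.707, -0.0, -0.0]
force: [-0.5, -0.8, -1.1]
finger_gap: 0.999
```

>>> move_arm:
  plan:
    - [[0,0,0,-0.95,0.255,0,0],[0,0,0,-0.95,0.255,0,0],[0,0,0,-0.95,0.255,0,0],[0,0,0,-0.95,0.255,0,0],[0,0,0,-0.95,0.255,0,0],[0,0,0,-0.95,0.255,0,0],[0,0,0,-0.95,0.255,0,0],[0,0,0,-0.95,0.255,0,0]]

```text
t: 5.1
tcp_pos: [0.3858, 0.0792, 0.228]
tool_rot: [0.707, 0.707, 0.0, 0.0]
force: [-0.8, 0.3, -0.1]
finger_gap: 0.996
```

>>> move_arm:
  plan:
    - [[0,0,0,-0.95,0.255,0,0],[0,0,0,-0.95,0.255,0,0],[0,0,0,-0.95,0.255,0,0],[0,0,0,-0.95,0.255,0,0],[0,0,0,-0.95,0.255,0,0],[0,0,0,-0.95,0.255,0,0],[0,0,0,-0.95,0.255,0,0],[0,0,0,-0.95,0.255,0,0]]

```text
t: 6.1
tcp_pos: [0.4113, -0.0158, 0.2281]
tool_rot: [0.707, 0.707, 0.0, 0.0]
force: [-0.2, 0.8, 0.1]
finger_gap: 1.0
```

>>> move_arm:
  plan:
    - [[0,0,0,-0.96,0.255,0,0],[0,0,0,-0.96,0.255,0,0],[0,0,0,-0.96,0.255,0,0],[0,0,0,-0.96,0.255,0,0],[0,0,0,-0.96,0.255,0,0],[0,0,0,-0.96,0.255,0,0],[0,0,0,-0.96,0.255,0,0],[0,0,0,-0.96,0.255,0,0]]

```text
t: 7.1
tcp_pos: [0.4368, -0.1118, 0.2281]
tool_rot: [0.707, 0.707, 0.0, 0.0]
force: [1.4, 0.5, -0.6]
finger_gap: 0.998
```

Run:
```python
from h import *
from station import snapshot,status
t=status.sense()["tcp_pos"]; print(t)
for n in("scene","top"):
    s=snapshot(n); cv2.imwrite(f"pics/{n}1.png",s["img"][:,:,::-1]); P=cloud(s); d=P-t
    for sgn in(1,-1):
        for a,b in((-.03,-.02),(-.02,-.01),(-.01,0),(0,.01),(.01,.02),(.02,.03)):
            m=(abs(d[...,0])<.014)&False
            m=(abs(d[...,1])<.02)&(sgn*d[...,0]>.02)&(sgn*d[...,0]<.07)&(d[...,2]<b)&(d[...,2]>=a)
            q=d[m]; print(n,sgn,a,len(q),np.round([q[:,0].min(),q[:,0].max(),np.median(q[:,1]),q[:,2].min()],4) if len(q) else "")
```

```text
[ 0.4368023  -0.11178275  0.22807498]
scene 1 -0.03 0 
scene 1 -0.02 0 
scene 1 -0.01 0 
scene 1 0 0 
scene 1 0.01 16 [ 0.0426  0.0499 -0.0012  0.016 ]
scene 1 0.02 62 [0.042  0.0496 0.0016 0.02  ]
scene -1 -0.03 0 
scene -1 -0.02 0 
scene -1 -0.01 0 
scene -1 0 0 
scene -1 0.01 8 [-0.0486 -0.0433  0.0067  0.0162]
scene -1 0.02 46 [-0.0554 -0.0428  0.0065  0.021 ]
top 1 -0.03 0 
top 1 -0.02 0 
top 1 -0.01 0 
top 1 0 0 
top 1 0.01 0 
top 1 0.02 0 
top -1 -0.03 0 
top -1 -0.02 0 
top -1 -0.01 0 
top -1 0 0 
top -1 0.01 0 
top -1 0.02 0
```

View pics/scene1.png

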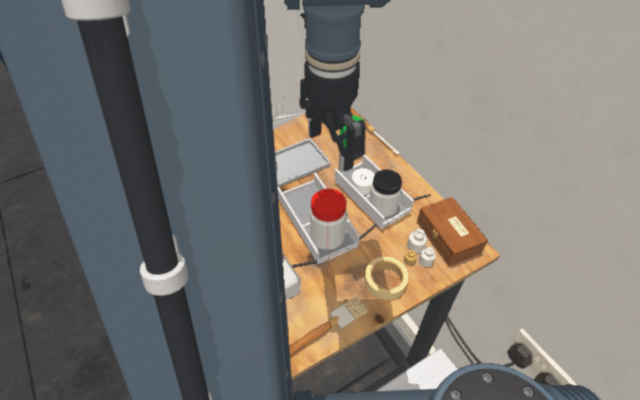

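The scene view shows the open gripper over the racks, with its lowest fingertip at about (347,168). The depth puts the tips higher than I expected, so I'm checking the projection.

```bash
cat >> h.py <<'E'
def proj(s,p):
    p=np.atleast_2d(p); c=(p-s["T"][:3,3])@s["T"][:3,:3]; K=s["mtx"]
    return np.c_[K[0,0]*c[:,0]/-c[:,2]+K[0,2],K[1,1]*-c[:,1]/-c[:,2]+K[1,2]]
E
python3 - <<'E'
from h import *
s=dict(np.load("scene0.npz")); t=np.array([.4368,-.1118,.2281])
print(proj(s,[t,t+[.05,0,0],t-[.05,0,0],t+[.05,0,-.01],t+[.05,0,.016],t+[0.05,0,.03]]))
im=cv2.imread("pics/scene1.png")
cv2.imwrite("pics/c2.png",cv2.resize(im[60:200,280:420],None,fx=4,fy=4,interpolation=2))
E
```

```text
[[329.20555959 159.5343367 ]
 [313.39051611 141.67936907]
 [346.27692183 178.80767102]
 [313.42473114 146.02227208]
 [313.33432542 134.54710234]
 [313.28363778 128.11333578]]
```

View pics/c2.png

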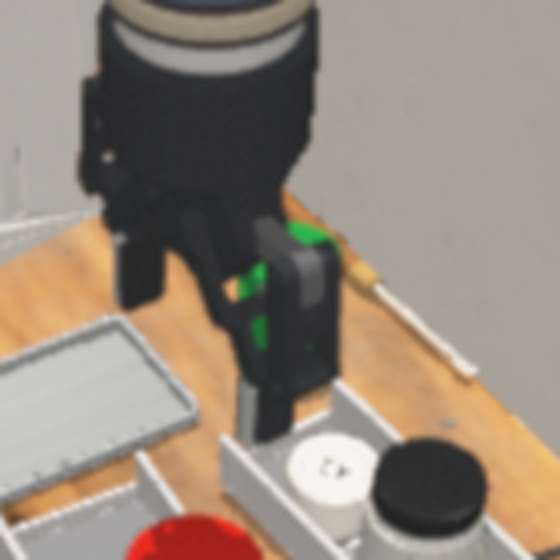

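>>> move_arm:
  plan:
    - [[0,0,0,0,0,0.3,0.44],[0,0,0,0,0,0.3,0.44],[0,0,0,0,0,0.3,0.44],[0,0,0,0,0,0.3,0.44],[0,0,0,0,0,0.3,0.44],[0,0,0,0,0,0.3,0.44],[0,0,0,0,0,0.3,0.44],[0,0,0,0,0,0.3,0.44]]

```text
t: 8.2
tcp_pos: [0.4368, -0.112, 0.1981]
tool_rot: [0.707, 0.707, 0.0, 0.0]
force: [0.2, -0.4, 0.1]
finger_gap: 0.561
```

```bash
cat > tip.py <<'E'
from h import *
from station import snapshot,status
def tip(save=None):
    t=status.sense()["tcp_pos"]; s=snapshot("scene"); P=cloud(s); d=P-t
    if save: cv2.imwrite(save,s["img"][:,:,::-1])
    m=(abs(d[...,1])<.022)&(abs(d[...,0])<.07)&(d[...,2]>-.04)&(d[...,2]<.045); q=d[m]
    for a in np.arange(-.04,.045,.005):
        k=q[(q[:,2]>=a)&(q[:,2]<a+.005)]
        if len(k): print(round(a,3),len(k),np.round(np.percentile(k[:,0],[0,25,50,75,100]),3))
    return t
if __name__=="__main__": print(tip("pics/t1.png"))
E
python3 tip.py
```

```text
0.005 20 [-0.03   0.024  0.025  0.026  0.027]
0.01 45 [-0.035 -0.028  0.025  0.026  0.03 ]
0.015 56 [-0.037 -0.035 -0.026  0.025  0.031]
0.02 55 [-0.037 -0.034  0.024  0.026  0.032]
0.025 57 [-0.038 -0.035 -0.028  0.025  0.032]
0.03 49 [-0.037 -0.029  0.025  0.026  0.032]
0.035 45 [-0.036 -0.029  0.025  0.026  0.031]
0.04 47 [-0.034  0.025  0.026  0.027  0.031]
[ 0.43678789 -0.11202363  0.1980666 ]
```

The depth puts the fingertips about 6 mm above the reported TCP at 48 mm opening, where the text says they should be ahead of it. For the first grasp I'll use a height that is safe either way (TCP z≈.078), then check again.

>>> move_arm:
  plan:
    - [[0,0,0,0,0,0,0],[0,0,0,0,0,0,0],[0,0,0,0,0,0.1,0],[0,0,0,0,0,0.2,0],[0,0,0,0,0,0.3,0],[0,0,0,0,0,0.4,0],[0,0,0,0,0,0.5,0],[0,0,0,0,0,0.6,0]]

```text
t: 9.25
tcp_pos: [0.4368, -0.1121, 0.1373]
tool_rot: [0.707, 0.707, -0.0, -0.0]
force: [-0.0, -0.5, -0.7]
finger_gap: 1.0
```

>>> move_arm:
  plan:
    - [[0,0,0,0,0,0.1,0],[0,0,0,0,0,0.2,0],[0,0,0,0,0,0.3,0],[0,0,0,0,0,0.4,0],[0,0,0,0,0,0.5,0],[0,0,0,0,0,0.6,0],[0,0,0,0,0,0.6,0],[0,0,0,0,0,0.6,0]]

```text
t: 10.25
tcp_pos: [0.4369, -0.1121, 0.078]
tool_rot: [0.707, 0.707, 0.0, 0.0]
force: [0.2, 0.6, 0.3]
finger_gap: 1.002
```

```bash
python3 tip.py
```

```text
-0.04 26 [-0.034 -0.032 -0.03  -0.028 -0.025]
-0.035 29 [-0.034 -0.033 -0.031 -0.03  -0.023]
-0.03 31 [-0.033 -0.032 -0.032 -0.028 -0.025]
-0.025 28 [-0.034 -0.032 -0.031 -0.029 -0.025]
-0.02 28 [-0.034 -0.032 -0.031 -0.029 -0.025]
-0.015 27 [-0.034 -0.032 -0.031 -0.028 -0.024]
-0.01 20 [-0.034 -0.033 -0.032 -0.03  -0.025]
-0.005 19 [-0.033 -0.032 -0.03  -0.028 -0.025]
-0.0 19 [-0.034 -0.032 -0.03  -0.027 -0.024]
0.005 17 [-0.034 -0.031 -0.03  -0.029 -0.026]
0.01 26 [-0.033 -0.031 -0.029 -0.027 -0.021]
0.015 33 [-0.048 -0.029 -0.028 -0.025 -0.02 ]
0.02 33 [-0.054 -0.047 -0.029  0.043  0.05 ]
0.025 52 [-0.056 -0.049 -0.028  0.044  0.051]
0.03 69 [-0.056 -0.047 -0.028  0.043  0.048]
0.035 53 [-0.056 -0.045 -0.024  0.044  0.051]
0.04 363 [-0.055 -0.017  0.     0.016  0.051]
[ 0.43688482 -0.11208001  0.07803735]
```

View pics/t1.png

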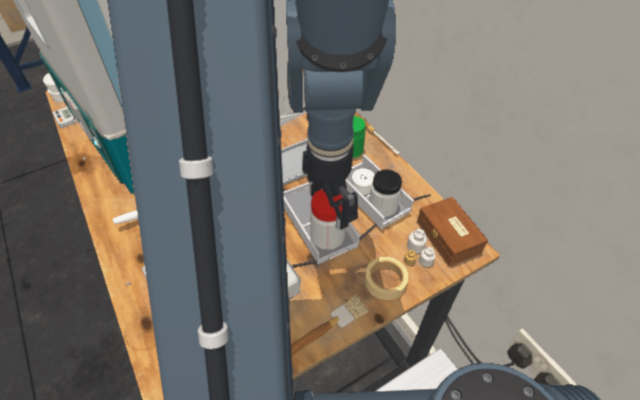

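The picture shows the jaws straddling the red lid at (328,205). The tips are about 17 mm above TCP when open, so the gripper really is about 25 mm higher than the text implies. I'll use TCP+7 at 48 mm and TCP+13 at about 66 mm as the tip heights. Next I go 15 mm lower, grip, and lift.

>>> move_arm:
  plan:
    - [[0,0,0,0,0,0.08,0],[0,0,0,0,0,0.15,0],[0,0,0,0,0,0.15,1],[0,0,0,0,0,0.15,1],[0,0,0,0,0,0.15,1],[0,0,0,0,0,0.15,1],[0,0,0,0,0,0.15,1],[0,0,0,0,0,0.15,1]]
  force: 45

```text
t: 11.3
tcp_pos: [0.4368, -0.1121, 0.063]
tool_rot: [0.707, 0.707, -0.0, 0.0]
force: [-0.4, 0.1, -1.2]
finger_gap: 0.786
```

>>> move_arm:
  plan:
    - [[0,0,0,0,0,-0.05,1],[0,0,0,0,0,-0.15,1],[0,0,0,0,0,-0.27,1],[0,0,0,0,0,-0.4,1],[0,0,0,0,0,-0.5,1],[0,0,0,0,0,-0.56,1],[0,0,0,0,0,-0.58,1],[0,0,0,0,0,-0.58,1]]

```text
t: 12.3
tcp_pos: [0.4367, -0.112, 0.121]
tool_rot: [0.707, 0.707, -0.0, -0.0]
force: [-1.0, -0.1, -2.0]
finger_gap: 0.788
```

Run:
```python
from h import *
from station import snapshot
s=snapshot("scene"); P=cloud(s); hsv=cv2.cvtColor(s["img"],cv2.COLOR_RGB2HSV)
h=hsv[...,0]; m=((h<8)|(h>172))&(hsv[...,1]>150)&(hsv[...,2]>60)
q=P[m&(P[...,1]<0)&(P[...,2]>.05)]; print(len(q),q.min(0),q.max(0),np.median(q,0))
```

```text
513 [ 0.40093845 -0.13225712  0.16133092] [ 0.47424336 -0.08015066  0.21581424] [ 0.43010962 -0.09575162  0.17935858]
```

>>> move_arm:
  plan:
    - [[0,0,0,0.01,0.04,0,1],[0,0,0,0.02,0.14,0,1],[0,0,0,0.04,0.28,0,1],[0,0,0,0.06,0.42,0,1],[0,0,0,0.08,0.56,0,1],[0,0,0,0.1,0.7,0,1],[0,0,0,0.12,0.84,0,1],[0,0,0,0.14,0.98,0,1]]

```text
t: 13.35
tcp_pos: [0.5357, -0.0979, 0.121]
tool_rot: [0.707, 0.707, -0.0, -0.0]
force: [-0.4, 0.0, -0.7]
finger_gap: 0.784
```

>>> move_arm:
  plan:
    - [[0,0,0,0.02,0.14,0,1],[0,0,0,0.04,0.28,0,1],[0,0,0,0.06,0.42,0,1],[0,0,0,0.08,0.56,0,1],[0,0,0,0.1,0.7,0,1],[0,0,0,0.12,0.84,0,1],[0,0,0,0.14,0.94,0,1],[0,0,0,0.14,1.0,0,1]]

```text
t: 14.35
tcp_pos: [0.6354, -0.0839, 0.1209]
tool_rot: [0.707, 0.707, -0.0, -0.0]
force: [0.1, -0.2, -1.5]
finger_gap: 0.789
```

>>> move_arm:
  plan:
    - [[0,0,0,0.01,0.1,0,1],[0,0,0,0.01,0.2,0.04,1],[0,0,0,0.01,0.24,0.14,1],[0,0,0,0.01,0.24,0.28,1],[0,0,0,0.01,0.24,0.42,1],[0,0,0,0.01,0.24,0.54,1],[0,0,0,0.01,0.24,0.62,1],[0,0,0,0.01,0.24,0.66,1]]

```text
t: 15.35
tcp_pos: [0.6585, -0.083, 0.0543]
tool_rot: [0.707, 0.707, -0.0, -0.0]
force: [1.1, 0.1, -0.6]
finger_gap: 0.785
```

>>> move_arm:
  plan:
    - [[0,0,0,0,0,0.01,1],[0,0,0,0,0,0.01,0],[0,0,0,0,0,0.01,0],[0,0,0,0,0,0.01,0],[0,0,0,0,0,-0.1,0],[0,0,0,0,0,-0.35,0],[0,0,0,0,0,-0.6,0],[0,0,0,0,0,-0.75,0]]

```text
t: 16.35
tcp_pos: [0.6597, -0.0833, 0.1323]
tool_rot: [0.707, 0.707, 0.001, 0.001]
force: [0.4, 0.1, -0.2]
finger_gap: 1.0
```

>>> move_arm:
  plan:
    - [[0,0,0,-0.85,-1,0,0],[0,0,0,-0.85,-1,0,0],[0,0,0,-0.85,-1,0,0],[0,0,0,-0.85,-1,0,0],[0,0,0,-0.85,-1,0,0],[0,0,0,-0.85,-1,0,0],[0,0,0,-0.85,-1,0,0],[0,0,0,-0.85,-1,0,0]]

```text
t: 17.35
tcp_pos: [0.559, -0.1676, 0.1299]
tool_rot: [0.707, 0.707, -0.0, -0.0]
force: [0.2, 0.9, 0.3]
finger_gap: 0.999
```

Run:
```python
from h import *
from station import snapshot
s=snapshot("top"); cv2.imwrite("pics/top2.png",s["img"][:,:,::-1]); P=cloud(s); hsv=cv2.cvtColor(s["img"],cv2.COLOR_RGB2HSV)
h=hsv[...,0]; m=((h<8)|(h>172))&(hsv[...,1]>150)&(hsv[...,2]>60)
q=P[m&(P[...,1]<0)&(P[...,2]>.05)]; print(len(q)); 
if len(q): print(q.min(0),q.max(0),circ(q))
```

```text
69
[ 0.65611404 -0.08025826  0.10892944] [ 0.68917537 -0.05655053  0.11653671] (array([ 0.67264465, -0.06840439]), 0.020341611862182616)
```

View pics/top2.png

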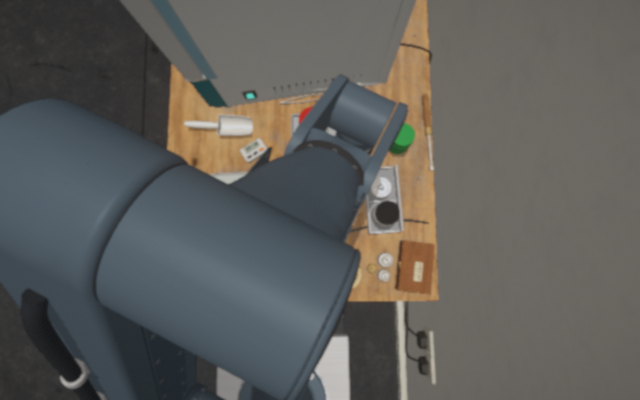

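The top view is mostly arm. The red lid shows at (307,115) with a top height of about .112, so jar_big is upright on the tray. Next is jar_small.

>>> move_arm:
  plan:
    - [[0,0,0,-0.85,-1,0,0.1],[0,0,0,-0.85,-1,0,0.1],[0,0,0,-0.85,-1,0,0.1],[0,0,0,-0.85,-1,0,0.1],[0,0,0,-0.85,-1,0,0.1],[0,0,0,-0.85,-1,0,0.1],[0,0,0,-0.85,-1,0,0.1],[0,0,0,-0.85,-1,0,0.1]]

```text
t: 18.4
tcp_pos: [0.4591, -0.2527, 0.13]
tool_rot: [0.707, 0.707, 0.0, 0.0]
force: [0.2, 0.1, -0.3]
finger_gap: 0.896
```

>>> move_arm:
  plan:
    - [[0,0,0,0,-0.18,0,0.1],[0,0,0,0,-0.18,0.1,0.1],[0,0,0,0,-0.18,0.25,0.1],[0,0,0,0,-0.18,0.4,0.1],[0,0,0,0,-0.18,0.55,0.1],[0,0,0,0,-0.18,0.7,0.1],[0,0,0,0,-0.18,0.8,0.1],[0,0,0,0,-0.18,0.84,0.1]]

```text
t: 19.4
tcp_pos: [0.4406, -0.2528, 0.0451]
tool_rot: [0.707, 0.707, -0.0, -0.001]
force: [-0.1, 0.5, 0.1]
finger_gap: 0.9
```

>>> move_arm:
  plan:
    - [[0,0,0,0,0,0,0.1],[0,0,0,0,0,0,1],[0,0,0,0,0,0,1],[0,0,0,0,0,0,1],[0,0,0,0,0,0,1],[0,0,0,0,0,0,1],[0,0,0,0,0,0,1],[0,0,0,0,0,0,1]]

```text
t: 20.4
tcp_pos: [0.4412, -0.2534, 0.0467]
tool_rot: [0.707, 0.707, 0.0, 0.001]
force: [-0.5, 0.2, 6.4]
finger_gap: 0.689
```

>>> move_arm:
  plan:
    - [[0,0,0,0,0,-0.05,1],[0,0,0,0,0,-0.15,1],[0,0,0,0,0,-0.27,1],[0,0,0,0,0,-0.4,1],[0,0,0,0,0,-0.54,1],[0,0,0,0,0,-0.66,1],[0,0,0,0,0,-0.7,1],[0,0,0,0,0,-0.7,1]]

```text
t: 21.4
tcp_pos: [0.4409, -0.2531, 0.1163]
tool_rot: [0.707, 0.707, 0.0, 0.0]
force: [0.6, -0.4, -2.0]
finger_gap: 0.692
```

```bash
cat > look.py <<'E'
import sys
from h import *
from station import snapshot,status
n=sys.argv[1]; s=snapshot(n); np.savez("last.npz",**s); cv2.imwrite(f"pics/{sys.argv[2]}.png",s["img"][:,:,::-1]); P=cloud(s)
z=P[...,2]; t=status.sense(); print(t["tcp_pos"],t["finger_gap"])
a=[float(v) for v in sys.argv[3:]]  # x0 x1 y0 y1 z0 z1
m=((P[...,0]>a[0])&(P[...,0]<a[1])&(P[...,1]>a[2])&(P[...,1]<a[3])&(z>a[4])&(z<a[5])).astype(np.uint8)
k,l,st,cc=cv2.connectedComponentsWithStats(m)
for i in range(1,k):
    if st[i,4]>40: q=P[l==i]; print(st[i,4],np.round(cc[i]),"c,r",np.round(circ(q)[0],4),round(circ(q)[1],4),"zpct",np.round(np.percentile(q[:,2],[5,50,95]),4),"rgb",np.median(s["img"][l==i],0))
E
python3 look.py scene s3 .4 .48 -.30 -.21 .07 .175
```

```text
[ 0.44061925 -0.25292735  0.11594931] 0.6934916896424151
1256 [386. 170.] c,r [ 0.4397 -0.2507] 0.0406 zpct [0.0918 0.1445 0.168 ] rgb [127. 124. 118.]
```

View pics/s3.png

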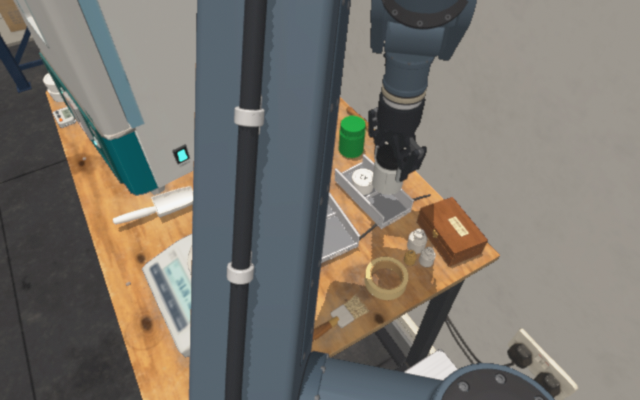

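The view shows jar_small lifted at (386,170), gap 59 mm, with tin_small undisturbed at (362,178). Carrying it to the tray.

>>> move_arm:
  plan:
    - [[0,0,0,0.01,0.04,0,1],[0,0,0,0.04,0.14,0,1],[0,0,0,0.09,0.28,0,1],[0,0,0,0.14,0.42,0,1],[0,0,0,0.19,0.56,0,1],[0,0,0,0.24,0.7,0,1],[0,0,0,0.29,0.84,0,1],[0,0,0,0.34,0.98,0,1]]

```text
t: 22.45
tcp_pos: [0.5397, -0.2186, 0.116]
tool_rot: [0.707, 0.707, -0.0, -0.0]
force: [0.9, 0.2, -2.0]
finger_gap: 0.692
```

>>> move_arm:
  plan:
    - [[0,0,0,0.05,0.14,0,1],[0,0,0,0.1,0.28,0,1],[0,0,0,0.15,0.42,0,1],[0,0,0,0.2,0.56,0,1],[0,0,0,0.25,0.7,0,1],[0,0,0,0.3,0.84,0,1],[0,0,0,0.35,0.94,0,1],[0,0,0,0.37,1.0,0,1]]

```text
t: 23.45
tcp_pos: [0.6393, -0.1816, 0.1159]
tool_rot: [0.707, 0.707, -0.0, -0.0]
force: [-0.6, -0.3, -1.8]
finger_gap: 0.689
```

>>> move_arm:
  plan:
    - [[0,0,0,0.02,0.1,0,1],[0,0,0,0.02,0.18,0.04,1],[0,0,0,0.02,0.2,0.18,1],[0,0,0,0.02,0.2,0.34,1],[0,0,0,0.02,0.2,0.5,1],[0,0,0,0.02,0.2,0.64,1],[0,0,0,0.02,0.2,0.74,1],[0,0,0,0.02,0.2,0.78,1]]

```text
t: 24.45
tcp_pos: [0.6584, -0.18, 0.0371]
tool_rot: [0.707, 0.707, -0.0, -0.001]
force: [-0.1, -0.2, -1.9]
finger_gap: 0.692
```

>>> move_arm:
  plan:
    - [[0,0,0,0,0,0.01,1],[0,0,0,0,0,0.01,0],[0,0,0,0,0,0.01,0],[0,0,0,0,0,0.01,0],[0,0,0,0,0,-0.1,0],[0,0,0,0,0,-0.35,0],[0,0,0,0,0,-0.6,0],[0,0,0,0,0,-0.85,0]]

```text
t: 25.45
tcp_pos: [0.659, -0.1802, 0.1248]
tool_rot: [0.707, 0.707, 0.0, 0.0]
force: [-0.1, -0.0, 0.2]
finger_gap: 0.999
```

>>> move_arm:
  plan:
    - [[0,0,0,0.9,-0.7,0,0],[0,0,0,0.9,-0.7,0,0],[0,0,0,0.9,-0.7,0,0],[0,0,0,0.9,-0.7,0,0],[0,0,0,0.9,-0.7,0,0],[0,0,0,0.9,-0.7,0,0],[0,0,0,0.9,-0.7,0,0],[0,0,0,0.9,-0.7,0,0]]

```text
t: 26.45
tcp_pos: [0.5889, -0.0904, 0.1228]
tool_rot: [0.707, 0.707, -0.0, -0.0]
force: [-0.2, -0.3, -0.3]
finger_gap: 1.001
```

>>> move_arm:
  plan:
    - [[0,0,0,0.9,-0.7,0,0],[0,0,0,0.9,-0.7,0,0],[0,0,0,0.9,-0.7,0,0],[0,0,0,0.9,-0.7,0,0],[0,0,0,0.9,-0.7,0,0],[0,0,0,0.9,-0.7,0,0],[0,0,0,0.9,-0.7,0,0],[0,0,0,0.9,-0.7,0,0]]

```text
t: 27.45
tcp_pos: [0.5189, -0.0003, 0.1229]
tool_rot: [0.707, 0.707, -0.0, -0.0]
force: [0.1, 0.2, 0.4]
finger_gap: 0.998
```

>>> move_arm:
  plan:
    - [[0,0,0,0.9,-0.66,0,0],[0,0,0,0.9,-0.66,0,0],[0,0,0,0.9,-0.66,0,0],[0,0,0,0.9,-0.66,0,0],[0,0,0,0.9,-0.66,0,0],[0,0,0,0.9,-0.66,0,0],[0,0,0,0.9,-0.66,0,0],[0,0,0,0.9,-0.66,0,0]]

```text
t: 28.45
tcp_pos: [0.453, 0.0897, 0.123]
tool_rot: [0.707, 0.707, -0.0, 0.0]
force: [0.5, -0.9, -0.3]
finger_gap: 0.999
```

```bash
python3 look.py top t4 .55 .72 -.24 0 .075 .125; python3 look.py scene s4 .38 .52 .03 .14 .1 .2
```

```text
[0.45292114 0.08976896 0.12297659] 1.000125575282612
724 [312. 122.] c,r [ 0.658  -0.0851] 0.0337 zpct [0.0838 0.1125 0.1157] rgb [177.  47.  40.]
458 [353. 123.] c,r [ 0.6587 -0.1808] 0.0288 zpct [0.0842 0.0881 0.0907] rgb [51. 45. 41.]
[0.45286368 0.08981564 0.12297391] 0.9989797954679792
787 [220. 252.] c,r [0.4326 0.089 ] 0.0537 zpct [0.1031 0.1098 0.1959] rgb [165. 159. 150.]
```

View pics/s4.png

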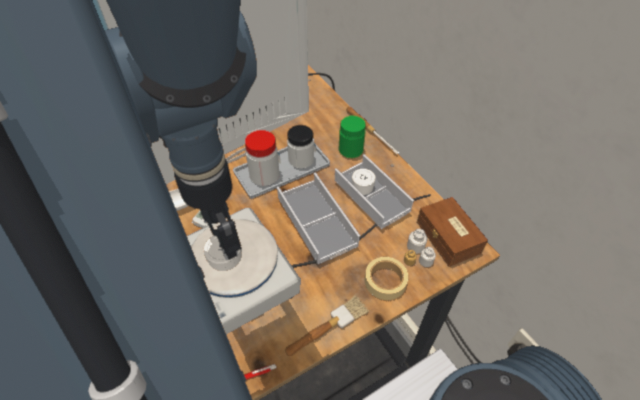

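Both jars are upright on the tray, the red lid at (262,145) and the black at (301,135). The gripper is over tin_big at (222,255). Both racks are in clear view, so I'll grip and lift while re-measuring the racks from this image.

>>> move_arm:
  plan:
    - [[0,0,0,0,0,0.05,0],[0,0,0,0,0,0.12,0],[0,0,0,0,0,0.2,0],[0,0,0,0,0,0.28,0],[0,0,0,0,0,0.35,0],[0,0,0,0,0,0.4,0],[0,0,0,0,0,0.4,0],[0,0,0,0,0,0.4,0]]

```text
t: 29.55
tcp_pos: [0.453, 0.09, 0.0831]
tool_rot: [0.707, 0.707, 0.0, 0.0]
force: [-0.9, 0.2, 0.1]
finger_gap: 1.002
```

>>> move_arm:
  plan:
    - [[0,0,0,0,0,0,1],[0,0,0,0,0,0,1],[0,0,0,0,0,0,1],[0,0,0,0,0,0,1],[0,0,0,0,0,0,1],[0,0,0,0,0,0,1],[0,0,0,0,0,0,1],[0,0,0,0,0,0,1]]
  force: 40

```text
t: 30.55
tcp_pos: [0.453, 0.09, 0.0836]
tool_rot: [0.707, 0.707, 0.0, 0.0]
force: [-1.7, -0.1, 6.2]
finger_gap: 0.712
```

>>> move_arm:
  plan:
    - [[0,0,0,0,0,-0.03,1],[0,0,0,0,0,-0.08,1],[0,0,0,0,0,-0.14,1],[0,0,0,0,0,-0.2,1],[0,0,0,0,0,-0.26,1],[0,0,0,0,0,-0.3,1],[0,0,0,0,0,-0.3,1],[0,0,0,0,0,-0.3,1]]

```text
t: 31.55
tcp_pos: [0.4527, 0.09, 0.1129]
tool_rot: [0.707, 0.707, -0.0, -0.0]
force: [-0.1, -0.6, -1.2]
finger_gap: 0.707
```

```bash
python3 - <<'E'
from h import *
s=dict(np.load("last.npz")); P=cloud(s); z=P[...,2]
for nm,y0,y1,(w,l),a in(("big",-.18,-.05,(90,187),-3.9),("small",-.31,-.195,(80,163),3.4)):
    m=(P[...,1]>y0)&(P[...,1]<y1)&(P[...,0]>.37)&(P[...,0]<.6)&(z>.041)&(z<.05); q=P[m]; print(nm,"tops",rect(q),len(q))
    m=(P[...,1]>y0)&(P[...,1]<y1)&(P[...,0]>.37)&(P[...,0]<.6)&(z>.009)&(z<.05); q=P[m]; print(nm,"all",rect(q))
E
python3 look.py scene s5 .38 .52 .03 .14 .09 .145
```

```text
big tops (array([ 481.4, -113.9]), array([ 92.5, 185.2]), 85.95) 417
big all (array([ 482.7, -108.9]), array([103.9, 190.4]), 85.32)
small tops (array([ 484.2, -257.8]), array([229. ,  98.8]), 1.31) 761
small all (array([ 484.5, -257.7]), array([229.8, 100.2]), 1.01)
[0.45267189 0.08997177 0.11285999] 0.7082621169135124
537 [213. 247.] c,r [0.451  0.0929] 0.0426 zpct [0.1152 0.138  0.1411] rgb [168. 162. 153.]
```

>>> move_arm:
  plan:
    - [[0,0,0,-0.04,0.01,0,1],[0,0,0,-0.14,0.04,0,1],[0,0,0,-0.28,0.09,0,1],[0,0,0,-0.42,0.14,0,1],[0,0,0,-0.56,0.19,0,1],[0,0,0,-0.7,0.24,0,1],[0,0,0,-0.84,0.3,0,1],[0,0,0,-0.98,0.35,0,1]]

```text
t: 32.6
tcp_pos: [0.4883, -0.0091, 0.113]
tool_rot: [0.707, 0.707, 0.0, 0.0]
force: [0.1, 0.3, -0.7]
finger_gap: 0.708
```

>>> move_arm:
  plan:
    - [[0,0,0,-0.14,0.05,0,1],[0,0,0,-0.28,0.1,0,1],[0,0,0,-0.42,0.15,0,1],[0,0,0,-0.56,0.2,0,1],[0,0,0,-0.7,0.25,0,1],[0,0,0,-0.84,0.3,0,1],[0,0,0,-0.96,0.35,0,1],[0,0,0,-1.0,0.37,0,1]]

```text
t: 33.6
tcp_pos: [0.5254, -0.1091, 0.113]
tool_rot: [0.707, 0.707, 0.0, 0.0]
force: [0.3, 0.1, -0.6]
finger_gap: 0.712
```

>>> move_arm:
  plan:
    - [[0,0,0,-0.06,0,0,1],[0,0,0,-0.09,0,0.05,1],[0,0,0,-0.09,0,0.15,1],[0,0,0,-0.09,0,0.27,1],[0,0,0,-0.09,0,0.38,1],[0,0,0,-0.09,0,0.46,1],[0,0,0,-0.09,0,0.5,1],[0,0,0,-0.09,0,0.5,1]]

```text
t: 34.6
tcp_pos: [0.5247, -0.117, 0.0627]
tool_rot: [0.707, 0.707, -0.0, -0.0]
force: [-0.5, 0.3, -0.8]
finger_gap: 0.712
```

```bash
python3 look.py scene s6 .47 .59 -.17 -.06 .04 .12
```

```text
[ 0.52491817 -0.11708715  0.06302699] 0.7084615196568802
706 [301. 186.] c,r [ 0.5197 -0.1056] 0.0491 zpct [0.066  0.0883 0.1133] rgb [170. 164. 155.]
113 [288. 205.] c,r [ 0.5251 -0.0741] 0.0528 zpct [0.0408 0.0469 0.0493] rgb [159. 153. 152.]
57 [331. 197.] c,r [ 0.4954 -0.1575] 0.0242 zpct [0.0416 0.0465 0.0496] rgb [150. 143. 136.]
```

View pics/s6.png

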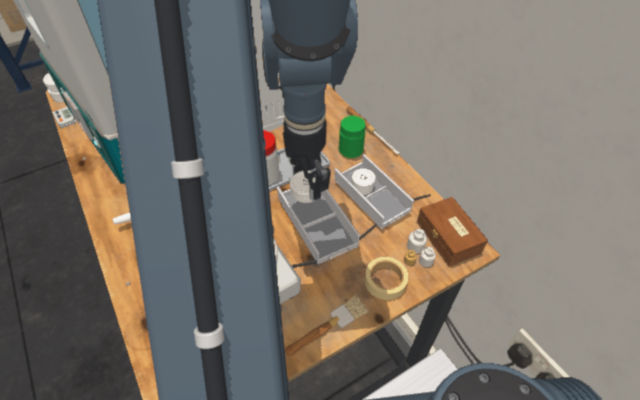

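The tin is held over the rear bay at (305,187), between the rack sides. Lowering, releasing and rising.

>>> move_arm:
  plan:
    - [[0,0,0,0,0,0.08,1],[0,0,0,0,0,0.18,1],[0,0,0,0,0,0.28,1],[0,0,0,0,0,0.36,1],[0,0,0,0,0,0.41,1],[0,0,0,0,0,0.44,1],[0,0,0,0,0,0.455,1],[0,0,0,0,0,0.455,1]]

```text
t: 35.65
tcp_pos: [0.5249, -0.1171, 0.0176]
tool_rot: [0.707, 0.707, 0.0, 0.0]
force: [-0.6, -0.4, -1.1]
finger_gap: 0.71
```

>>> move_arm:
  plan:
    - [[0,0,0,0,0,0,0],[0,0,0,0,0,0,0],[0,0,0,0,0,0,0],[0,0,0,0,0,0,0],[0,0,0,0,0,-0.1,0],[0,0,0,0,0,-0.3,0],[0,0,0,0,0,-0.5,0],[0,0,0,0,0,-0.7,0]]

```text
t: 36.65
tcp_pos: [0.5248, -0.117, 0.0888]
tool_rot: [0.707, 0.707, 0.0, 0.0]
force: [0.1, 0.1, 0.8]
finger_gap: 1.0
```

>>> move_arm:
  plan:
    - [[0,0,0,-0.65,-0.1,0,0.3],[0,0,0,-0.65,-0.1,0,0.3],[0,0,0,-0.65,-0.1,0,0.3],[0,0,0,-0.65,-0.1,0,0.3],[0,0,0,-0.65,-0.1,0,0.3],[0,0,0,-0.65,-0.1,0,0.3],[0,0,0,-0.65,-0.1,0,0.3],[0,0,0,-0.65,-0.1,0,0.3]]

```text
t: 37.65
tcp_pos: [0.5148, -0.1819, 0.0875]
tool_rot: [0.707, 0.707, -0.0, -0.0]
force: [-0.2, -0.5, 0.3]
finger_gap: 0.698
```

```bash
python3 look.py top t7 .46 .59 -.17 -.06 .034 .07;python3 look.py scene s7 .48 .57 -.155 -.08 .034 .07; python3 look.py scene s7 .47 .55 -.28 -.22 .03 .055
```

```text
[ 0.51482638 -0.18194714  0.08748542] 0.6986854728709466
[ 0.51479787 -0.18201986  0.08752161] 0.6992563364401176
611 [307. 199.] c,r [ 0.525  -0.1157] 0.0334 zpct [0.0375 0.0417 0.0441] rgb [239. 236. 229.]
[ 0.51476115 -0.18204346  0.08748914] 0.7007893643270812
402 [363. 179.] c,r [ 0.5075 -0.247 ] 0.0256 zpct [0.0338 0.0454 0.0481] rgb [227.5 223.  215. ]
```

tin_big sits in the rear bay at (.525,-.116), top .042, which is right. tin_small is at (.5075,-.247). Gripping it along the rack axis.

>>> move_arm:
  plan:
    - [[0,0,0,-0.65,-0.07,0,0.3],[0,0,0,-0.65,-0.07,0,0.3],[0,0,0,-0.65,-0.07,0,0.3],[0,0,0,-0.65,-0.07,0,0.3],[0,0,0,-0.65,-0.07,0.1,0.3],[0,0,0,-0.65,-0.07,0.25,0.3],[0,0,0,-0.65,-0.07,0.35,0.3],[0,0,0,-0.65,-0.07,0.4,0.3]]

```text
t: 38.8
tcp_pos: [0.5073, -0.2465, 0.0462]
tool_rot: [0.707, 0.707, -0.0, -0.001]
force: [-1.2, -0.3, 0.8]
finger_gap: 0.701
```

>>> move_arm:
  plan:
    - [[0,0,0,0,0,0.08,0.3],[0,0,0,0,0,0.16,0.3],[0,0,0,0,0,0.22,0.3],[0,0,0,0,0,0.245,0.3],[0,0,0,0,0,0.245,0.3],[0,0,0,0,0,0.245,0.3],[0,0,0,0,0,0.245,0.3],[0,0,0,0,0,0.245,0.3]]

```text
t: 39.8
tcp_pos: [0.5079, -0.2471, 0.0232]
tool_rot: [0.707, 0.707, 0.0, 0.0]
force: [0.2, 0.2, -0.1]
finger_gap: 0.701
```

>>> move_arm:
  plan:
    - [[0,0,0,0,0,0,1],[0,0,0,0,0,0,1],[0,0,0,0,0,0,1],[0,0,0,0,0,0,1],[0,0,0,0,0,0,1],[0,0,0,0,0,0,1],[0,0,0,0,0,0,1],[0,0,0,0,0,0,1]]
  force: 40

```text
t: 40.8
tcp_pos: [0.5079, -0.2472, 0.0234]
tool_rot: [0.707, 0.707, 0.0, 0.0]
force: [-0.9, 0.5, 5.2]
finger_gap: 0.54
```

>>> move_arm:
  plan:
    - [[0,0,0,0,0,-0.04,1],[0,0,0,0,0,-0.14,1],[0,0,0,0,0,-0.28,1],[0,0,0,0,0,-0.42,1],[0,0,0,0,0,-0.56,1],[0,0,0,0,0,-0.7,1],[0,0,0,0,0,-0.84,1],[0,0,0,0,0,-0.95,1]]

```text
t: 41.8
tcp_pos: [0.5079, -0.2472, 0.1191]
tool_rot: [0.707, 0.707, 0.0, 0.0]
force: [0.5, -0.6, -0.6]
finger_gap: 0.547
```

```bash
python3 look.py scene s8 .47 .55 -.28 -.22 .09 .15
```

```text
[ 0.5085857  -0.24762392  0.12026939] 0.5436876813425334
529 [364. 149.] c,r [ 0.508  -0.2467] 0.0373 zpct [0.1136 0.1404 0.1471] rgb [166. 159. 150.]
```

View pics/s8.png

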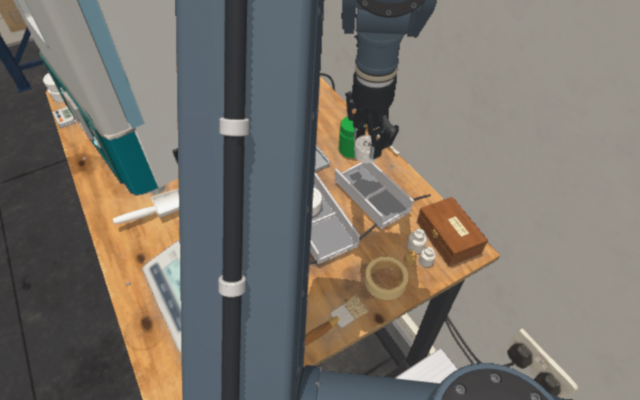

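tin_small is lifted at (364,149), gap 46 mm. Carrying it to the pan centre at (.4515,.077).

>>> move_arm:
  plan:
    - [[0,0,0,0.04,-0.01,0,1],[0,0,0,0.14,-0.03,0,1],[0,0,0,0.28,-0.05,0,1],[0,0,0,0.42,-0.08,0,1],[0,0,0,0.56,-0.1,0,1],[0,0,0,0.7,-0.13,0,1],[0,0,0,0.85,-0.16,0,1],[0,0,0,1.0,-0.19,0,1]]

```text
t: 42.85
tcp_pos: [0.4886, -0.146, 0.1181]
tool_rot: [0.707, 0.707, 0.0, 0.0]
force: [0.7, 0.1, -1.1]
finger_gap: 0.548
```

>>> move_arm:
  plan:
    - [[0,0,0,0.13,-0.02,0,1],[0,0,0,0.25,-0.04,0,1],[0,0,0,0.38,-0.07,0,1],[0,0,0,0.5,-0.09,0,1],[0,0,0,0.63,-0.11,0,1],[0,0,0,0.75,-0.14,0,1],[0,0,0,0.88,-0.16,0,1],[0,0,0,1.0,-0.19,0,1]]

```text
t: 43.85
tcp_pos: [0.4697, -0.0462, 0.118]
tool_rot: [0.707, 0.707, 0.0, 0.0]
force: [0.6, -0.3, -1.0]
finger_gap: 0.545
```

>>> move_arm:
  plan:
    - [[0,0,0,0.13,-0.02,0,1],[0,0,0,0.25,-0.04,0,1],[0,0,0,0.38,-0.07,0,1],[0,0,0,0.5,-0.09,0,1],[0,0,0,0.63,-0.11,0,1],[0,0,0,0.77,-0.14,0,1],[0,0,0,0.9,-0.16,0,1],[0,0,0,1.0,-0.185,0,1]]

```text
t: 44.85
tcp_pos: [0.4512, 0.0539, 0.118]
tool_rot: [0.707, 0.707, 0.0, 0.0]
force: [1.2, -0.2, -0.1]
finger_gap: 0.547
```

>>> move_arm:
  plan:
    - [[0,0,0,0.1,0,0,1],[0,0,0,0.2,0,0,1],[0,0,0,0.24,0,0.03,1],[0,0,0,0.24,0,0.1,1],[0,0,0,0.24,0,0.17,1],[0,0,0,0.24,0,0.23,1],[0,0,0,0.24,0,0.26,1],[0,0,0,0.24,0,0.27,1]]

```text
t: 45.85
tcp_pos: [0.4511, 0.0768, 0.0908]
tool_rot: [0.707, 0.707, -0.0, -0.0]
force: [-1.8, 0.0, 6.2]
finger_gap: 0.547
```

>>> move_arm:
  plan:
    - [[0,0,0,0,0,0,1],[0,0,0,0,0,0,0],[0,0,0,0,0,0,0],[0,0,0,0,0,0,0],[0,0,0,0,0,-0.05,0],[0,0,0,0,0,-0.2,0],[0,0,0,0,0,-0.4,0],[0,0,0,0,0,-0.6,0]]

```text
t: 46.85
tcp_pos: [0.4512, 0.077, 0.1518]
tool_rot: [0.707, 0.707, -0.0, -0.0]
force: [-0.3, -0.3, 1.1]
finger_gap: 0.999
```

```bash
python3 look.py scene s9 .41 .49 .03 .12 .1 .122; python3 look.py top t9 .38 .53 0 .16 .1 .12;  python3 look.py top t9 .55 .72 -.24 0 .075 .125
```

```text
[0.45279157 0.07696229 0.15392025] 1.0018650209983864
464 [228. 248.] c,r [0.4521 0.0779] 0.0266 zpct [0.1022 0.113  0.1152] rgb [168. 162. 153.]
[0.45277944 0.07692382 0.15288666] 0.9994170635689481
264 [246. 211.] c,r [0.4513 0.0748] 0.0249 zpct [0.1089 0.1145 0.1173] rgb [154. 150. 144.]
[0.45207941 0.07692681 0.15192476] 1.003220019788887
720 [312. 122.] c,r [ 0.6573 -0.085 ] 0.0335 zpct [0.0845 0.1124 0.1154] rgb [176.  48.  40.]
460 [353. 123.] c,r [ 0.6592 -0.1803] 0.029 zpct [0.0834 0.088  0.0907] rgb [51. 45. 41.]
```

View pics/s9.png

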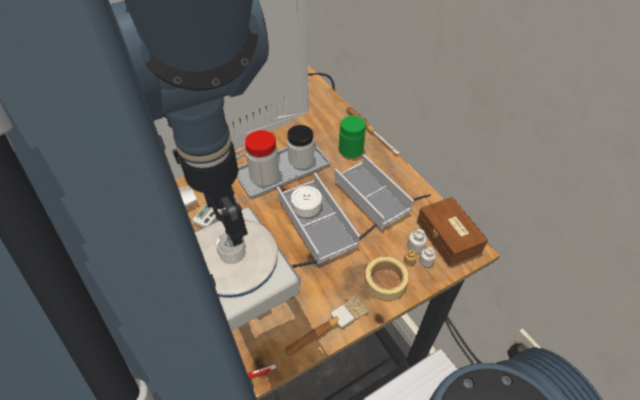

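tin_small stands at (230,248), within about 2 mm of the pan centre. tin_big is in the wide rack at (306,200) and the jars are still upright. Fetching jar_big next.

>>> move_arm:
  plan:
    - [[0,0,0,-0.81,1,0,0],[0,0,0,-0.81,1,0,0],[0,0,0,-0.81,1,0,0],[0,0,0,-0.81,1,0,0],[0,0,0,-0.81,1,0,0],[0,0,0,-0.81,1,0,0],[0,0,0,-0.81,1,0,0],[0,0,0,-0.81,1,0,0]]

```text
t: 48.0
tcp_pos: [0.5512, -0.0037, 0.1512]
tool_rot: [0.707, 0.707, 0.0, 0.0]
force: [1.0, 0.1, -0.1]
finger_gap: 0.999
```

>>> move_arm:
  plan:
    - [[0,0,0,-0.81,1,0,0],[0,0,0,-0.81,1,0,0],[0,0,0,-0.81,1,0,0],[0,0,0,-0.81,1,0,0],[0,0,0,-0.81,1,0,0],[0,0,0,-0.81,1,0,0],[0,0,0,-0.81,1,0,0],[0,0,0,-0.81,1,0,0]]

```text
t: 49.0
tcp_pos: [0.6512, -0.0847, 0.1512]
tool_rot: [0.707, 0.707, 0.0, 0.0]
force: [-0.7, -0.6, -0.4]
finger_gap: 1.001
```

>>> move_arm:
  plan:
    - [[0,0,0,0,0.065,0,0],[0,0,0,0,0.065,0.05,0],[0,0,0,0,0.065,0.2,0],[0,0,0,0,0.065,0.4,0],[0,0,0,0,0.065,0.6,0],[0,0,0,0,0.065,0.8,0],[0,0,0,0,0.065,0.92,0],[0,0,0,0,0.065,0.98,0]]

```text
t: 50.0
tcp_pos: [0.6574, -0.085, 0.0518]
tool_rot: [0.707, 0.707, -0.0, -0.001]
force: [-0.5, 0.0, -0.2]
finger_gap: 1.003
```

>>> move_arm:
  plan:
    - [[0,0,0,0,0,0,0],[0,0,0,0,0,0,1],[0,0,0,0,0,0,1],[0,0,0,0,0,0,1],[0,0,0,0,0,0,1],[0,0,0,0,0,0,1],[0,0,0,0,0,0,1],[0,0,0,0,0,0,1]]
  force: 45

```text
t: 51.0
tcp_pos: [0.6587, -0.0853, 0.0541]
tool_rot: [0.707, 0.707, 0.001, 0.001]
force: [0.1, -0.7, 4.9]
finger_gap: 0.784
```

>>> move_arm:
  plan:
    - [[0,0,0,0,0,-0.05,1],[0,0,0,0,0,-0.17,1],[0,0,0,0,0,-0.31,1],[0,0,0,0,0,-0.45,1],[0,0,0,0,0,-0.59,1],[0,0,0,0,0,-0.69,1],[0,0,0,0,-0.03,-0.75,1],[0,0,0,-0.01,-0.1,-0.75,1]]

```text
t: 52.0
tcp_pos: [0.6478, -0.0861, 0.1285]
tool_rot: [0.707, 0.707, 0.0, 0.0]
force: [-0.1, 1.1, -1.6]
finger_gap: 0.786
```

>>> move_arm:
  plan:
    - [[0,0,0,-0.02,-0.12,0,1],[0,0,0,-0.03,-0.25,0,1],[0,0,0,-0.04,-0.38,0,1],[0,0,0,-0.06,-0.5,0,1],[0,0,0,-0.07,-0.63,0,1],[0,0,0,-0.09,-0.75,0,1],[0,0,0,-0.1,-0.88,0,1],[0,0,0,-0.11,-1.0,0,1]]

```text
t: 53.0
tcp_pos: [0.547, -0.0971, 0.1281]
tool_rot: [0.707, 0.707, 0.0, 0.0]
force: [0.3, -0.6, -1.7]
finger_gap: 0.785
```

>>> move_arm:
  plan:
    - [[0,0,0,-0.02,-0.13,0,1],[0,0,0,-0.03,-0.26,0,1],[0,0,0,-0.05,-0.4,0,1],[0,0,0,-0.07,-0.54,0,1],[0,0,0,-0.09,-0.68,0,1],[0,0,0,-0.11,-0.82,0,1],[0,0,0,-0.13,-0.94,0,1],[0,0,0,-0.14,-1.0,0,1]]

```text
t: 54.0
tcp_pos: [0.4469, -0.1111, 0.1281]
tool_rot: [0.707, 0.707, -0.0, -0.0]
force: [0.1, -0.6, -1.4]
finger_gap: 0.787
```

```bash
python3 look.py scene s10 .36 .52 -.18 -.04 .075 .2
```

```text
[ 0.44640316 -0.11101177  0.1279759 ] 0.7868196174636765
1860 [322. 196.] c,r [ 0.448  -0.1082] 0.0675 zpct [0.0883 0.1584 0.1932] rgb [153. 126. 122.]
```

View pics/s10.png

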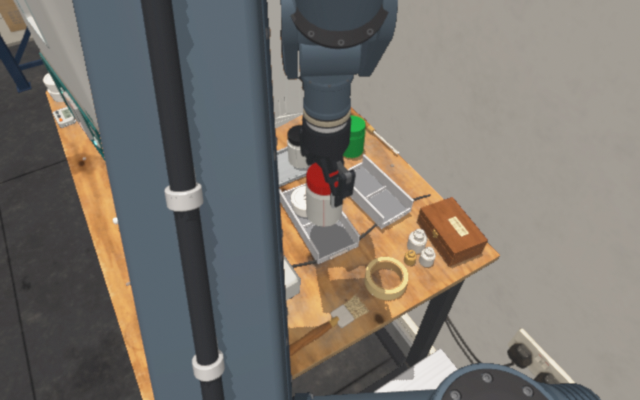

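jar_big is upright over its front bay at (322,196). Lowering, releasing, and moving on to jar_small.

>>> move_arm:
  plan:
    - [[0,0,0,0,-0.08,0,1],[0,0,0,0,-0.12,0.04,1],[0,0,0,0,-0.12,0.15,1],[0,0,0,0,-0.12,0.28,1],[0,0,0,0,-0.12,0.42,1],[0,0,0,0,-0.12,0.54,1],[0,0,0,0,-0.12,0.61,1],[0,0,0,0,-0.12,0.64,1]]

```text
t: 55.05
tcp_pos: [0.4357, -0.1108, 0.0639]
tool_rot: [0.707, 0.707, -0.0, -0.001]
force: [-0.9, 2.3, 26.7]
finger_gap: 0.791
```

>>> move_arm:
  plan:
    - [[0,0,0,0,0,0,1],[0,0,0,0,0,0,0],[0,0,0,0,0,0,0],[0,0,0,0,0,0,0],[0,0,0,0,0,-0.1,0],[0,0,0,0,0,-0.35,0],[0,0,0,0,0,-0.6,0],[0,0,0,0,0,-0.75,0]]

```text
t: 56.05
tcp_pos: [0.4362, -0.1112, 0.1408]
tool_rot: [0.707, 0.707, 0.0, 0.001]
force: [0.3, 0.3, 0.8]
finger_gap: 1.0
```

>>> move_arm:
  plan:
    - [[0,0,0,-0.35,1,0,0],[0,0,0,-0.35,1,0,0],[0,0,0,-0.35,1,0,0],[0,0,0,-0.35,1,0,0],[0,0,0,-0.35,1,0,0],[0,0,0,-0.35,1,0,0],[0,0,0,-0.35,1,0,0],[0,0,0,-0.35,1,0,0]]

```text
t: 57.05
tcp_pos: [0.5356, -0.146, 0.1391]
tool_rot: [0.707, 0.707, -0.0, -0.0]
force: [-0.0, -0.1, -0.1]
finger_gap: 1.001
```

>>> move_arm:
  plan:
    - [[0,0,0,-0.35,1,0,0],[0,0,0,-0.35,1,0,0],[0,0,0,-0.35,1,0,0],[0,0,0,-0.35,1,0,0],[0,0,0,-0.35,1,0,0],[0,0,0,-0.35,1,0,0],[0,0,0,-0.35,1,0,0],[0,0,0,-0.35,1,0,0]]

```text
t: 58.05
tcp_pos: [0.6357, -0.1811, 0.1392]
tool_rot: [0.707, 0.707, 0.0, 0.0]
force: [0.0, -0.7, -0.2]
finger_gap: 1.002
```

```bash
python3 look.py scene s11 .38 .5 -.17 -.06 .1 .14; python3 -c "
from station import status;print(status.sense()['tcp_pos'])"
```

```text
[ 0.63570655 -0.18106555  0.13913706] 1.0004502784141136
978 [327. 205.] c,r [ 0.437  -0.1091] 0.0331 zpct [0.1054 0.1213 0.1234] rgb [145.  30.  25.]
[ 0.63570655 -0.18106555  0.13913706]
```

>>> move_arm:
  plan:
    - [[0,0,0,0,0.15,0,0],[0,0,0,0,0.23,0.05,0],[0,0,0,0,0.23,0.2,0],[0,0,0,0,0.23,0.4,0],[0,0,0,0,0.23,0.6,0],[0,0,0,0,0.23,0.8,0],[0,0,0,0,0.23,0.92,0],[0,0,0,0,0.23,0.95,0]]

```text
t: 59.1
tcp_pos: [0.6582, -0.1809, 0.0426]
tool_rot: [0.707, 0.707, -0.0, -0.001]
force: [1.1, 0.0, 0.1]
finger_gap: 1.004
```

>>> move_arm:
  plan:
    - [[0,0,0,0,0,0,0],[0,0,0,0,0,0,1],[0,0,0,0,0,0,1],[0,0,0,0,0,0,1],[0,0,0,0,0,0,1],[0,0,0,0,0,0,1],[0,0,0,0,0,0,1],[0,0,0,0,0,0,1]]

```text
t: 60.1
tcp_pos: [0.6593, -0.1814, 0.0451]
tool_rot: [0.707, 0.707, 0.0, 0.001]
force: [-1.7, 0.6, 6.2]
finger_gap: 0.689
```

>>> move_arm:
  plan:
    - [[0,0,0,0,0,-0.05,1],[0,0,0,0,0,-0.17,1],[0,0,0,0,0,-0.31,1],[0,0,0,0,0,-0.45,1],[0,0,0,0,0,-0.59,1],[0,0,0,0,0,-0.67,1],[0,0,0,-0.01,-0.03,-0.7,1],[0,0,0,-0.03,-0.1,-0.7,1]]

```text
t: 61.1
tcp_pos: [0.6485, -0.1841, 0.114]
tool_rot: [0.707, 0.707, -0.0, 0.0]
force: [-0.2, 0.8, -2.5]
finger_gap: 0.693
```

>>> move_arm:
  plan:
    - [[0,0,0,-0.04,-0.12,0,1],[0,0,0,-0.08,-0.25,0,1],[0,0,0,-0.12,-0.38,0,1],[0,0,0,-0.17,-0.5,0,1],[0,0,0,-0.21,-0.63,0,1],[0,0,0,-0.26,-0.75,0,1],[0,0,0,-0.3,-0.88,0,1],[0,0,0,-0.34,-1.0,0,1]]

```text
t: 62.1
tcp_pos: [0.5479, -0.2183, 0.114]
tool_rot: [0.707, 0.707, -0.0, -0.0]
force: [0.4, -0.5, -1.8]
finger_gap: 0.694
```

>>> move_arm:
  plan:
    - [[0,0,0,-0.05,-0.13,0,1],[0,0,0,-0.1,-0.26,0,1],[0,0,0,-0.15,-0.4,0,1],[0,0,0,-0.2,-0.54,0,1],[0,0,0,-0.25,-0.68,0,1],[0,0,0,-0.3,-0.82,0,1],[0,0,0,-0.34,-0.94,0,1],[0,0,0,-0.36,-1.0,0,1]]

```text
t: 63.1
tcp_pos: [0.4479, -0.2543, 0.114]
tool_rot: [0.707, 0.707, 0.0, -0.0]
force: [0.1, 0.3, -2.3]
finger_gap: 0.69
```

```bash
python3 look.py scene s12 .41 .49 -.30 -.21 .06 .175
```

```text
[ 0.44752174 -0.25428114  0.11399126] 0.6900969536251457
1306 [384. 170.] c,r [ 0.4499 -0.2453] 0.0398 zpct [0.0816 0.1361 0.1612] rgb [122.  120.  115.5]
```

View pics/s12.png

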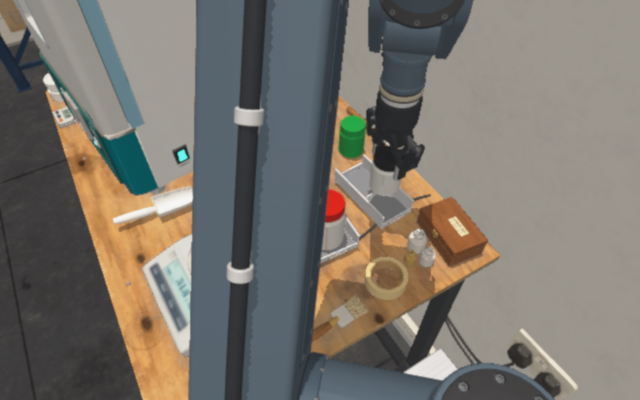

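jar_small is upright over its front bay at (384,172), and jar_big stands in its rack at (335,215). Lowering, releasing, and retreating toward the open middle so the cameras can see.

>>> move_arm:
  plan:
    - [[0,0,0,0,-0.05,0,1],[0,0,0,0,-0.075,0.04,1],[0,0,0,0,-0.075,0.15,1],[0,0,0,0,-0.075,0.28,1],[0,0,0,0,-0.075,0.42,1],[0,0,0,0,-0.075,0.51,1],[0,0,0,0,-0.075,0.56,1],[0,0,0,0,-0.075,0.58,1]]

```text
t: 64.15
tcp_pos: [0.4413, -0.254, 0.0556]
tool_rot: [0.707, 0.707, -0.0, -0.0]
force: [0.1, -0.0, -1.9]
finger_gap: 0.693
```

>>> move_arm:
  plan:
    - [[0,0,0,0,0,0,1],[0,0,0,0,0,0,0],[0,0,0,0,0,0,0],[0,0,0,0,0,0,0],[0,0,0,0,0,-0.1,0],[0,0,0,0,0,-0.35,0],[0,0,0,0,0,-0.6,0],[0,0,0,0,0,-0.85,0]]

```text
t: 65.15
tcp_pos: [0.4413, -0.2541, 0.1425]
tool_rot: [0.707, 0.707, 0.0, 0.0]
force: [0.4, -1.0, -0.6]
finger_gap: 1.002
```

>>> move_arm:
  plan:
    - [[0,0,0,0,0,-0.4,0],[0,0,0,0,0,-0.7,0],[0,0,0,1,0,-0.9,0],[0,0,0,1,0,-0.9,0],[0,0,0,1,0,-0.9,0],[0,0,0,1,0,-0.9,0],[0,0,0,1,0,-0.9,0],[0,0,0,1,0,-0.9,0]]

```text
t: 66.15
tcp_pos: [0.4413, -0.1549, 0.2307]
tool_rot: [0.708, 0.707, -0.0, -0.0]
force: [0.5, 0.5, 0.4]
finger_gap: 1.002
```

>>> move_arm:
  plan:
    - [[0,0,0,1,0,0,0],[0,0,0,1,0,0,0],[0,0,0,1,0,0,0],[0,0,0,1,0,0,0],[0,0,0,1,0,0,0],[0,0,0,1,0,0,0],[0,0,0,1,0,0,0],[0,0,0,1,0,0,0]]

```text
t: 67.15
tcp_pos: [0.4413, -0.0543, 0.231]
tool_rot: [0.707, 0.707, -0.0, -0.0]
force: [-0.4, -0.8, -0.5]
finger_gap: 0.997
```

>>> move_arm:
  plan:
    - [[0,0,0,1,0,0,0],[0,0,0,1,0,0,0],[0,0,0,1,0,0,0],[0,0,0,1,0,0,0],[0,0,0,1,0,0,0],[0,0,0,1,0,0,0],[0,0,0,1,0,0,0],[0,0,0,1,0,0,0]]

```text
t: 68.15
tcp_pos: [0.4414, 0.0457, 0.231]
tool_rot: [0.707, 0.707, -0.0, -0.0]
force: [-0.3, 0.0, 0.4]
finger_gap: 0.999
```

>>> move_arm:
  plan:
    - [[0,0,0,1,0,0,0],[0,0,0,1,0,0,0],[0,0,0,1,0,0,0],[0,0,0,1,0,0,0],[0,0,0,1,0,0,0],[0,0,0,1,0,0,0],[0,0,0,1,0,0,0],[0,0,0,1,0,0,0]]

```text
t: 69.15
tcp_pos: [0.4414, 0.1457, 0.231]
tool_rot: [0.707, 0.707, -0.0, -0.0]
force: [-0.4, 0.8, -0.3]
finger_gap: 1.001
```

```bash
python3 look.py scene s13 .37 .6 -.31 -.05 .034 .14; python3 look.py top t13 .28 .72 -.31 .16 .034 .14; python3 look.py scene s13 .29 .36 -.28 -.2 .02 .07
```

```text
[0.44137694 0.14575441 0.23102248] 1.0005653516382307
1594 [381. 189.] c,r [ 0.4812 -0.2518] 0.0902 zpct [0.0363 0.0671 0.098 ] rgb [117. 114. 112.]
2394 [323. 212.] c,r [ 0.4803 -0.1497] 0.0941 zpct [0.0391 0.0862 0.1227] rgb [169. 118. 112.]
287 [298. 222.] c,r [ 0.485  -0.0699] 0.0929 zpct [0.0353 0.0461 0.049 ] rgb [163. 159. 157.]
45 [423. 209.] c,r [ 0.3746 -0.3008] 0.0085 zpct [0.0358 0.0469 0.0487] rgb [133.  83.  48.]
[0.4413905  0.14583559 0.23102056] 1.0021851978486382
471 [399. 137.] c,r [ 0.6266 -0.2985] 0.0293 zpct [0.0454 0.0844 0.0875] rgb [ 55. 135.  67.]
152 [309. 198.] c,r [ 0.4852 -0.0711] 0.0932 zpct [0.0453 0.0482 0.0514] rgb [151. 146. 140.]
151 [345. 200.] c,r [ 0.4786 -0.1597] 0.0929 zpct [0.0457 0.0485 0.0514] rgb [158. 148. 140.]
762 [389. 210.] c,r [ 0.4824 -0.2842] 0.0811 zpct [0.0407 0.0969 0.1003] rgb [58. 53. 50.]
149 [368. 200.] c,r [ 0.4773 -0.2129] 0.0807 zpct [0.0372 0.0481 0.0513] rgb [154. 151. 148.]
531 [327. 182.] c,r [ 0.5249 -0.1169] 0.0321 zpct [0.0398 0.0433 0.0463] rgb [191. 192. 194.]
5807 [247. 213.] c,r [0.4491 0.079 ] 0.1259 zpct [0.0611 0.08   0.1135] rgb [169. 169. 166.]
726 [325. 216.] c,r [ 0.437  -0.1131] 0.0361 zpct [0.0928 0.1228 0.1253] rgb [172.  48.  42.]
439 [405. 263.] c,r [ 0.3285 -0.2956] 0.0502 zpct [0.0407 0.0487 0.0518] rgb [127.  82.  49.]
86 [386. 260.] c,r [ 0.333  -0.2546] 0.0151 zpct [0.0342 0.0462 0.0493] rgb [173.  167.5 158.5]
44 [385. 276.] c,r [ 0.2953 -0.2507] 0.0086 zpct [0.0363 0.0386 0.0413] rgb [173.  167.5 159. ]
[0.4413684  0.14589198 0.23101877] 1.0016423215124188
276 [417. 238.] c,r [ 0.3324 -0.2536] 0.0182 zpct [0.0221 0.0321 0.047 ] rgb [171. 162. 151.]
114 [426. 252.] c,r [ 0.2961 -0.2483] 0.0135 zpct [0.0235 0.0313 0.0395] rgb [180.  172.  158.5]
75 [410. 254.] c,r [ 0.3121 -0.2209] 0.0106 zpct [0.0203 0.0275 0.0311] rgb [162. 129.  77.]
```

View pics/s13.png

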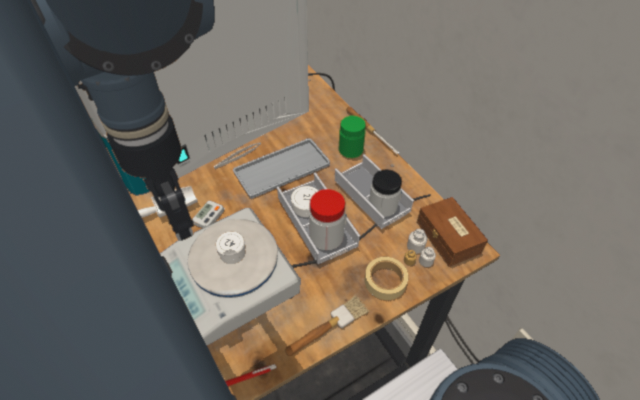

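The last picture shows both jars upright in their front bays (red lid at (327,205), black at (387,182)), tin_big in the wide rack at (305,200) and tin_small mid-pan at (231,247). The timer at (209,213), the weights at (418,240) and the green jar at (351,137) are unmoved. Handing in.

```bash
python3 -c "
from station import manip; print(manip.sign_off())"
```

```text
the job is handed in; nothing more can be done
None
```

The job is done in the order asked and handed in at about 69 s. I moved both jars to the steel tray, put the large tin in the rear bay of the wide rack and set the small tin on the balance pan. Then each jar went back upright in the front bay of its own rack.

**Last checks, from the camera images:**

| Item | Position (x, y in m) | Top height | Result |
|---|---|---|---|
| Large tin | .525, -.117 | 43 mm | in the wide rack's rear bay |
| Small tin | .452, .077 | about 114 mm | within about 2 mm of the pan centre |
| Large jar | .437, -.113 | 122 mm | upright in its front bay |
| Small jar | about .441, -.254 (where it was released) | 97 mm | upright in its front bay |
| Largest weight | .333, -.254 | not checked | unmoved |
| Green look-alike | .627, -.299 | not checked | unmoved |

- **Timer:** it looks unmoved in the last picture, but I did not measure it again.
- **Disagreement with the description:** the fingertips measured about 17 mm behind the reported TCP when open and about 6 mm behind at 48 mm opening, not 22 mm ahead. I set the grasp heights from the measured values.
- **Force:** the highest end-of-call wrist reading was 27 N, when the large jar touched down in its rack. That is under the 120 N limit.
- **Pictures:** I viewed 15, one over the budget of 14.

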